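Put the thick whetstone away in its case

TASK

Put the thicker of the two whetstones away: lift it out of the drying rack, stand it upright on the bare worktop and let go so that you can change your hold, then slide it down into the upright wooden case until it rests on the bottom, and set the cap squarely on the case. The case has finger notches only at its two broad sides, so at the end hold the stone by its broad faces and lower it all the way, never letting it drop; leave the thinner stone in the rack and do not disturb the other things.

Things in the scene. Friction and masses are not known exactly. Their poses are not given: they have to be found in the camera images.
- stone_thick: the thicker grey whetstone, a block 56 (its x) x 30 (its y) x 90 (its z) mm, about 0.34 kg, standing on end in one bay of the drying rack with its top about 102 mm above the worktop; origin at the centre of its underside, z up
- stone_thin: the thinner grey whetstone, 56 (x) x 18 (y) x 90 (z) mm, on end in the other bay of the rack; origin at the centre of its underside; stays there
- drying_rack: fixed wooden rack, foot 80 (x) x 116 (y) x 12 mm; three divider frames, 42 mm long (x), 10 thick, up to z = 94 mm, at y = -43, 0, +43 mm; the stones stand on the foot between them, broad faces to the frames, and stick out 7 mm at both ends in x, so their narrow faces are free to be taken (foot lips 6 mm high at x = +-34 mm); origin at the centre of its underside
- case: fixed upright wooden case, open at the top; foot 100 (x) x 76 (y) x 12 mm, walls 7 mm thick, 74 x 48 mm outside, 60 (x) x 34 (y) mm inside, inner floor at z = 12 mm, rim at z = 104 mm, mouth widening over the last 10 mm; each broad wall (across y) has a finger notch 40 mm wide in its middle, from z = 56 mm up to the rim; origin at the centre of its underside
- case_floor (a point): centre of the case's inner floor, 12 mm above the worktop; axes as the case
- case_rim (a point): centre of the case's mouth at rim height, 104 mm above the worktop; axes as the case
- cap: loose wooden cap for the case, lying right way up on the worktop: 90 (x) x 64 (y) mm, 19 mm high, with a bar grip on top 60 (x) x 16 (y) mm from z = 19 to 47 mm; hollow below: skirt 12 mm deep, inside 80 x 54 mm, to go over the case's rim; origin at the centre of the skirt's lower edge, z up
- cap_seat (a point): centre of the underside of the cap's plate, 12 mm above the cap's origin; lies at the rim's centre when the cap is seated
- salt_shaker: salt shaker, 44 mm wide, 90 mm high, bystander; origin at the centre of its underside
- jam_jar: jam jar, 68 mm wide, 84 mm high, bystander; origin at the centre of its underside
- garlic: garlic bulb, 50 mm, bystander; origin at the centre of its underside
- fish_tin: flat oval food tin, 63 x 105 x 26 mm, bystander; origin at the centre of its underside
There are look-alikes about, which are no part of the job. What is shaped like the drying_rack but black or red is not meant.

How it is judged (in metres and radians):
On the way, in this order (a step that is already met when the one before it is completed fails the run):
1. the thicker stone stands upright on the worktop, let go and at rest (height (world z) of stone_thick between -0.003 and 0.005 m and angle between stone_thick's own z axis and vertical below 0.05 rad and contact force between stone_thick and the fingers below 0.05 N and linear speed of stone_thick below 0.02 m/s), for 0.2 s.
2. the thicker stone is fully down in the case and let go (horizontal distance between stone_thick and case_floor below 0.005 m and z of stone_thick in the frame of case_floor between -0.004 and 0.004 m and angle between stone_thick's own z axis and vertical below 0.06 rad and angle between the x axis of stone_thick and the x axis of case, either way round below 0.2 rad and contact force between stone_thick and the fingers below 0.05 N), for 0.2 s.
At the end, for the whole second after the job is handed in: the thicker stone stands on the case's floor (within 4 mm in height, 5 mm sideways, upright), the cap sits down on the rim (within 3 mm in height, 7 mm sideways, level within 0.05 rad, square within 0.15 rad), the thinner stone still stands in the rack, all released and at rest (horizontal distance between stone_thick and case_floor below 0.005 m and z of stone_thick in the frame of case_floor between -0.004 and 0.004 m and angle between stone_thick's own z axis and vertical below 0.06 rad and angle between the x axis of stone_thick and the x axis of case, either way round below 0.2 rad and horizontal distance between cap_seat and case_rim below 0.007 m and z of cap_seat in the frame of case_rim between -0.003 and 0.003 m and angle between cap's own z axis and vertical below 0.05 rad and angle between the x axis of cap and the x axis of case, either way round below 0.15 rad and horizontal distance between stone_thin and drying_rack below 0.04 m and angle between stone_thin's own z axis and vertical below 0.2 rad and height (world z) of stone_thin between 0.008 and 0.018 m and linear speed of each of stone_thick, cap below 0.02 m/s); the robot touches nothing.
It fails at once if the thicker stone dropped (moving faster than 0.3 m/s while no finger touches it) (contact force between stone_thick and the fingers below 0.05 N and linear speed of stone_thick above 0.3 m/s).
It fails at once if the thinner stone shifted by more than 20 mm (distance of stone_thin from where it was at the start of the episode above 0.02 m).
It fails at once if a bystander (salt shaker, jam jar, garlic, flat tin) shifted by more than 30 mm (distance of any of salt_shaker, jam_jar, garlic, fish_tin from where it was at the start of the episode above 0.03 m).
It also fails if it takes over 72 s, if anything falls off the work surface, if the arm or the gripper's body presses on something with over 40 N, if the wrist force passes 120 N, or if a joint passes its speed limit or range.

ROBOT

A 6-joint arm with a two-finger parallel gripper is mounted at the origin on a cart in front of the work surface, level with it; the furniture and walls round the work are solid. World frame = base frame: x ahead of the robot, y to its left, z up, the work surface at z = 0. Lengths are in m, angles in degrees, forces in N, time in s.
With the tool pointing down it reaches from about 0.275 to 0.825 m from the base axis. Payload 5.2 kg.
Tool frame: the origin (TCP) lies midway between the tips of the shut fingers; the grasp point (between the pads) lies 19 mm behind it; z points along the fingers, y is the direction in which the jaws open and shut (so a half turn about z gives the same grasp; the last joint's range is limited). The gripper opens to 93 mm and grips with 3 to 60 N. Pads are 15 mm wide; open, the fingers measure 128 mm over their backs; the gripper's body (75 mm by 188 mm) begins 65 mm behind the grasp point.
Start: joints at [-79.515, 14.817, 87.949, -0, 77.235, -11.62], TCP at [0.207, -0.51, 0.219] pointing down, gripper open.
Joint ranges: [-179.93, 179.93], [-52.35, 119.4], [10.71, 147.94], [-69.91, 249.91], [12.55, 155.21], [-178.61, 178.61]. Speed limits (degrees/s): [147.25, 147.25, 180, 180, 180, 180].

INTERFACE

Orientations are given as a 3x3 rotation matrix whose columns are the frame's x, y, z axes.
In Python, from workcell import bot gives the robot as it stands.
- The arm moves only by the shell command python3 -m creep 'ROWS' [FORCE]. ROWS is JSON, a list of rows, each a list of 3 entries, a list of its own where there are three numbers: the closure in counts, from 0 (fully open) to 255 (shut), then the shift along the tool's x, y, z in mm, then the turn, a rotation vector about the tool's x, y, z in degrees. In form: [[claw, [dx, dy, dz], [wx, wy, wz]], ...]. A call has 1 to 20 rows; each row shifts and turns the pose as measured when the row begins, along the tool's axes as they then stand; what a row does not reach is not made up. A row lasts 1/10 s, in which the tool goes at most 50 mm and 8.59 degrees, less where a joint would pass 70% of its speed; a pose out of reach is approached as far as the arm can. A call with a gripper value outside its range is refused whole. The fingers move at their own pace and stop on an object; FORCE is the grip in N (left out, the last holds). Time passes only in rows, so rows that do not move let the fingers close. It gives the time, the measured TCP pose, the force and the opening at its end, in the units of the state.
- bot.state(): the state, without advancing time (a new reading comes with each control period).
- bot.capture(name): name is "scene" or "top" or "wrist"; returns a dict with "img" (480x640x3 uint8, blue, green, red), "fx", "fy", "cx", "cy" (pixels), "D" ([k1, k2, p1, p2, k3] as OpenCV has them; the pictures are not rectified), "rvec" (rotation vector, rad) and "tvec" (3), from world to camera coordinates, as OpenCV has them; the wrist camera has in their place "mount" (4x4, takes a point from camera to tool coordinates, whose origin is the TCP and whose axes are the flange's). Camera axes: x right, y down, z forward; pixel columns grow to the right and rows downward; lengths in m; the calibration is good to about 2 mm. A picture is of the moment at which its call begins: read the wrist's pose just before it. There is no depth.
- bot.close_job(): hands the job in, once; it reports no verdict.
The state is a dict: "time_s": time; "joints": joint angles; "joint_vel": joint speeds; "joint_efforts": joint torques, N m; "ee_pos": TCP position; "tcp_rot": TCP orientation; "contact_force": force on the tool from outside, world axes, zero at the start; "moment": the same for the moment, N m; "finger_gap": opening from 0.0 (shut) to 1.0 (fully open).
Only numpy, scipy, OpenCV 4.12 (cv2) and the standard library are available. Lean on these libraries where they do the work, as an engineer would, in place of code of your own. Each camera call takes 0.05 s, during which the arm holds its last target. There are 200 camera calls.

## Working session

There is one attempt and no reset: what is moved stays moved. The work goes in short steps, Python scripts to look and compute and a shell command to move; the robot and the scene stay as the last step left them, time stands still between calls to the robot, and variables do not carry over. Pictures are saved under pics/ and viewed, about 8 in all and at most 12, crops included, and the job is handed in when it is done.

```bash
mkdir -p pics && cat > h.py <<'E'
import numpy as np, cv2
from workcell import bot
from scipy.spatial.transform import Rotation as R
def cap(n):
    s=bot.state(); c=bot.capture(n); K=np.array([[c['fx'],0,c['cx']],[0,c['fy'],c['cy']],[0,0,1.]]); D=np.array(c['D'],float)
    if 'mount' in c:
        T=np.eye(4);T[:3,:3]=np.array(s['tcp_rot']);T[:3,3]=s['ee_pos'];M=T@np.array(c['mount']);Rw=M[:3,:3];o=M[:3,3]
    else:
        Rc=cv2.Rodrigues(np.array(c['rvec'],float))[0];Rw=Rc.T;o=-Rw@np.array(c['tvec'],float).ravel()
    return dict(img=np.array(c['img']),K=K,D=D,R=Rw,o=o)
def ray(c,p,z):
    u=cv2.undistortPoints(np.array(p,float).reshape(-1,1,2),c['K'],c['D']).reshape(-1,2)
    d=np.c_[u,np.ones(len(u))]@c['R'].T
    return c['o']+d*((z-c['o'][2])/d[:,2])[:,None]
def proj(c,P):
    return cv2.projectPoints(np.array(P,float).reshape(-1,1,3),cv2.Rodrigues(c['R'].T)[0],-c['R'].T@c['o'],c['K'],c['D'])[0].reshape(-1,2)
E
python3 - <<'E'
from h import *
for n in ('top','scene'):
    c=cap(n); cv2.imwrite(f'pics/{n}0.png',c['img']); print(n,c['o'],c['R'][:,2])
s=bot.state();print(s)
E
```

```text
top [ 0.20226511 -0.23244476  1.32220653] [ 0.18175506 -0.01455481 -0.98323611]
scene [-0.4691433  -0.47938376  0.73085933] [ 0.80945243  0.19477737 -0.55393912]
{'time_s': 0.1, 'joints': array([-7.95140722e+01,  1.48560607e+01,  8.80030460e+01,  3.75181963e-03,
        7.72329380e+01, -1.16197200e+01]), 'joint_vel': array([-0.0631502 , -0.21949182, -0.1228479 , -0.06177703, -0.03893768,
       -0.11848337]), 'joint_efforts': array([ 2.75248756e-03, -4.38210976e+01, -2.84639525e+01,  7.21650710e-02,
        3.61908611e-02, -5.03490617e-05]), 'ee_pos': array([ 0.2069304 , -0.50908898,  0.21790398]), 'tcp_rot': array([[ 9.26497050e-01,  3.76301958e-01, -2.29573876e-04],
       [ 3.76301830e-01, -9.26495764e-01,  1.59127521e-03],
       [ 3.86100754e-04, -1.56070086e-03, -9.99998708e-01]]), 'contact_force': array([0.42485716, 0.20472462, 0.18837082]), 'moment': array([ 3.50228018e-02, -6.74673848e-05, -4.99665768e-03]), 'finger_gap': 1.0003043240557528}
```

View pics/top0.png

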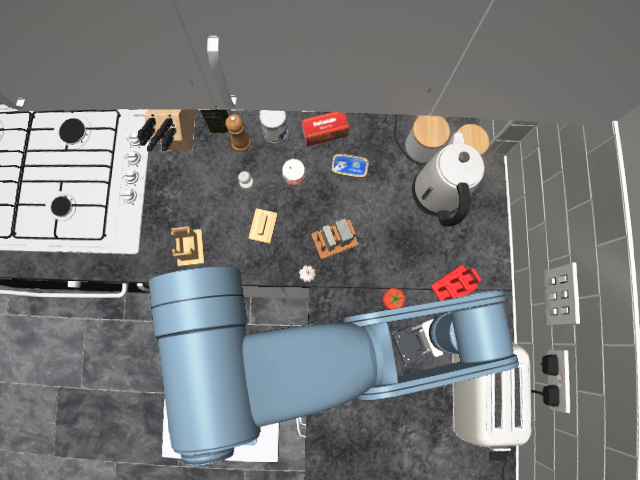

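View pics/scene0.png

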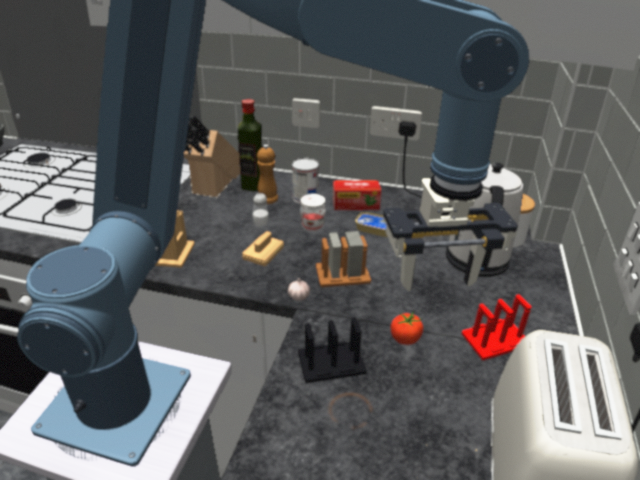

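Candidates in the top picture are the wooden rack with two stones (335,238), the red rack (457,283), and the black rack (scene view 332,350). I choose the wooden one. The case is at (187,245), the cap at (263,226), garlic at (307,272), the shaker at (245,180), the jar at (292,172) and the tin at (350,165). Next I check these in one close crop.

```bash
python3 - <<'E'
from h import *
c=cap('top'); im=c['img']
a=cv2.resize(im[205:270,300:370],None,fx=5.6,fy=5.6,interpolation=cv2.INTER_CUBIC)
b=cv2.resize(im[205:270,160:230],None,fx=5.6,fy=5.6,interpolation=cv2.INTER_CUBIC)
cv2.imwrite('pics/crop1.png',np.hstack([b,a]))
for n,p,z in [('rack',(335,238),.1),('thickL',(345,228),.1),('case',(187,245),.012),('cap',(263,226),.019),('garlic',(307,272),.02),('salt',(245,180),.05),('jar',(292,172),.05)]: print(n,ray(c,p,z).round(3))
E
```

```text
rack [[ 0.453 -0.302  0.1  ]]
thickL [[ 0.481 -0.329  0.1  ]]
case [[0.441 0.115 0.012]]
cap [[ 0.5   -0.101  0.019]]
garlic [[ 0.371 -0.23   0.02 ]]
salt [[ 0.626 -0.047  0.05 ]]
jar [[ 0.653 -0.18   0.05 ]]
```

View pics/crop1.png

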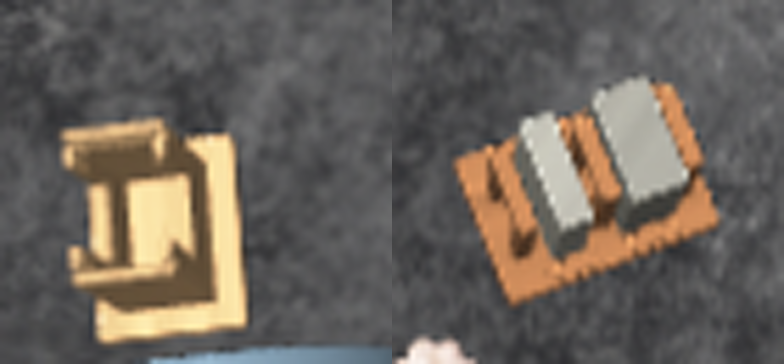

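```bash
python3 - <<'E'
from h import *
c=cap('top')
f=lambda P,ox:[(ox+x/5.6,205+y/5.6) for x,y in P]
for n,P,z in [('thick top',f([(205,97),(253,78),(298,185),(240,203)],300),.102),('rack foot',f([(63,160),(120,303),(326,220)],300),.012),('case foot',f([(237,137),(245,322),(97,342)],160),.012),('rim walls',f([(65,130),(160,122),(180,265),(75,282)],160),.104)]:
    p=ray(c,P,z); print(n,p.round(3).tolist(),p.mean(0).round(3)); d=np.diff(p,axis=0); print(np.linalg.norm(d,axis=1).round(3),np.degrees(np.arctan2(d[:,1],d[:,0])).round(1))
w=bot.capture('wrist'); print(np.array(w['mount']).round(3),w['fx'])
E
```

```text
thick top [[0.496, -0.306, 0.102], [0.506, -0.329, 0.102], [0.454, -0.351, 0.102], [0.445, -0.323, 0.102]] [ 0.475 -0.327  0.102]
[0.025 0.056 0.029] [ -66.5 -157.1  108.9]
rack foot [[0.483, -0.239, 0.012], [0.41, -0.27, 0.012], [0.455, -0.374, 0.012]] [ 0.449 -0.294  0.012]
[0.079 0.114] [-157.4  -66.5]
case foot [[0.487, 0.074, 0.012], [0.392, 0.063, 0.012], [0.379, 0.139, 0.012]] [0.419 0.092 0.012]
[0.096 0.076] [-173.8   99.2]
rim walls [[0.469, 0.136, 0.104], [0.474, 0.09, 0.104], [0.405, 0.075, 0.104], [0.395, 0.125, 0.104]] [0.436 0.107 0.104]
[0.046 0.07  0.051] [ -83.9 -168.1  100.7]
[[ 0.    -0.967 -0.254  0.07 ]
 [ 1.     0.     0.001  0.   ]
 [-0.001 -0.254  0.967 -0.166]
 [ 0.     0.     0.     1.   ]] 352.39875307872967
```

```bash
python3 -m creep '[[0,[39.6,-8.5,-4],[0,0,0]],[0,[39.6,-8.5,-4],[0,0,0]],[0,[39.6,-8.5,-4],[0,0,0]],[0,[39.6,-8.5,-4],[0,0,0]],[0,[39.6,-8.5,-4],[0,0,0]],[0,[39.6,-8.5,-4],[0,0,0]],[0,[39.6,-8.5,-4],[0,0,0]],[0,[39.6,-8.5,-4],[0,0,0]],[0,[0,0,0],[0,0,-8.25]],[0,[0,0,0],[0,0,-8.25]],[0,[0,0,0],[0,0,-8.25]],[0,[0,0,0],[0,0,-8.25]],[0,[0,0,0],[0,0,-8.25]],[0,[0,0,0],[0,0,-8.25]],[0,[0,0,0],[0,0,-8.25]],[0,[0,0,0],[0,0,-8.25]],[0,[0,0,0],[0,0,-8.25]],[0,[0,0,0],[0,0,-8.25]]]' 30
cat >> h.py <<'E'
def to(p,yaw,s=None):
    """tool-frame shift mm & remaining turn for TCP target p, tool-y yaw (deg), pointing down"""
    s=s or bot.state(); T=np.array(s['tcp_rot']); y=np.radians(yaw)
    G=np.array([[-np.sin(y),np.cos(y),0],[np.cos(y),np.sin(y),0],[0,0,-1]])
    # x yaw = y yaw+90
    print('pos',np.array(s['ee_pos']).round(4),'yawy',np.degrees(np.arctan2(T[1,1],T[0,1])).round(2),'shift',((T.T@(np.array(p)-s['ee_pos']))*1000).round(1),'turn',np.degrees(R.from_matrix(T.T@G).as_rotvec()).round(2),'F',np.array(s['contact_force']).round(1),'gap',round(s['finger_gap'],3),'t',s['time_s'])
E
python3 - <<'E'
from h import *
to((.475,-.327,.25),22.9)
c=cap('wrist'); cv2.imwrite('pics/w1.png',c['img'])
E
```

```text
time_s: 2.05
ee_pos: [0.4855, -0.3183, 0.2477]
tcp_rot: [[-0.299, 0.954, -0.003], [0.954, 0.299, 0.005], [0.006, -0.001, -1.0]]
contact_force: [-0.1, 0.0, 0.2]
finger_gap: 1.0
pos [ 0.4855 -0.3183  0.2477] yawy 17.37 shift [ -5.1 -12.6  -2.3] turn [-0.05 -0.34 -5.53] F [-0.1  0.   0.2] gap 1.0 t 2.05
```

View pics/w1.png

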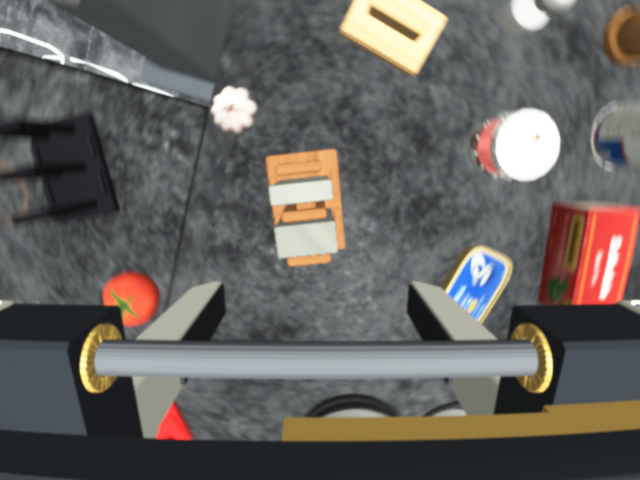

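The wrist view shows the thick stone at about (306,240), nearest the gripper, and the thin stone at (301,191). I measure the thick top by mask.

```bash
cat >> h.py <<'E'
def rects(c,m,z,amin=300):
    out=[]
    for k in cv2.findContours(m,cv2.RETR_EXTERNAL,cv2.CHAIN_APPROX_NONE)[0]:
        if cv2.contourArea(k)<amin: continue
        P=ray(c,k.reshape(-1,2),z)[:,:2]*1000
        (x,y),(w,h),a=cv2.minAreaRect(P.astype(np.float32))
        if w<h: w,h,a=h,w,a+90
        a=(a+90)%180-90
        out.append((x,y,w,h,a)); print('rect px',k.reshape(-1,2).mean(0).round(0),'xy %.1f %.1f size %.1f %.1f yaw %.1f'%out[-1])
    return out
E
python3 - <<'E'
from h import *
c=cap('wrist'); im=c['img']; hsv=cv2.cvtColor(im,cv2.COLOR_BGR2HSV)
print(im[240,306],im[191,301],im[262,306],im[230,355])
m=((hsv[...,1]<60)&(hsv[...,2]>135)).astype(np.uint8)*255
r=np.zeros_like(m); r[150:275,255:350]=255; m&=r
m=cv2.morphologyEx(m,cv2.MORPH_OPEN,np.ones((3,3)))
rects(c,m,.102)
E
```

```text
[203 216 212] [228 236 234] [109 176 238] [122 121 119]
rect px [306. 239.] xy 477.7 -324.8 size 55.8 31.3 yaw 22.0
rect px [301. 192.] xy 460.9 -284.9 size 55.8 19.0 yaw 22.5
```

```bash
python3 - <<'E'
from h import *
to((.4775,-.325,.15),22.3)
E
```

```text
pos [ 0.4855 -0.3183  0.2477] yawy 17.09 shift [-4.6 -9.5 97.7] turn [-0.06 -0.34 -5.21] F [ 1.  -0.2 -0.5] gap 0.999 t 2.15
```

```bash
python3 -m creep '[[0,[-4.6,-9.5,0],[0,0,-5.2]],[0,[0,0,25],[0,0,0]],[0,[0,0,25],[0,0,0]],[0,[0,0,25],[0,0,0]],[0,[0,0,22],[0,0,0]],[0,[0,0,0],[0,0,0]],[0,[0,0,0],[0,0,0]]]' >/dev/null; python3 - <<'E'
from h import *
to((.4775,-.325,.05),22.3)
E
```

```text
pos [ 0.4781 -0.3261  0.1491] yawy 20.76 shift [ 0.9 -0.2 99.1] turn [ 0.04 -0.18 -1.54] F [-0.4  0.9  1.1] gap 1.002 t 2.85
```

```bash
python3 -m creep '[[0,[0.9,-0.2,0],[0,0,-1.8]],[0,[0,0,20],[0,0,0]],[0,[0,0,20],[0,0,0]],[0,[0,0,20],[0,0,0]],[0,[0,0,20],[0,0,0]],[0,[0,0,15],[0,0,0]],[0,[0,0,6],[0,0,0]],[0,[0,0,0],[0,0,0]]]' >/dev/null; python3 - <<'E'
from h import *
to((.4775,-.325,.05),22.3)
E
python3 -m creep '[[255,[0,0,0],[0,0,0]],[255,[0,0,0],[0,0,0]],[255,[0,0,0],[0,0,0]],[255,[0,0,0],[0,0,0]],[255,[0,0,0],[0,0,0]],[255,[0,0,0],[0,0,0]],[255,[0,0,0],[0,0,0]],[255,[0,0,0],[0,0,0]]]' 30
```

```text
pos [ 0.4847 -0.3316  0.0575] yawy 22.78 shift [ 9.  -4.1  7.3] turn [0.52 1.   0.48] F [-0.4  0.8  0.4] gap 0.995 t 3.65
time_s: 4.45
ee_pos: [0.4854, -0.3341, 0.062]
tcp_rot: [[-0.388, 0.922, 0.018], [0.922, 0.388, -0.018], [-0.024, 0.009, -1.0]]
contact_force: [-1.4, -0.8, -0.7]
finger_gap: 0.607
```

```bash
python3 -m creep '[[0,[0,0,0],[0,0,0]],[0,[0,0,0],[0,0,0]],[0,[0,0,0],[0,0,0]],[0,[0,0,0],[0,0,0]],[0,[0,0,0],[0,0,0]]]' >/dev/null; python3 - <<'E'
from h import *
to((.4775,-.325,.055),22.3)
E
```

```text
pos [ 0.4865 -0.3338  0.0622] yawy 22.82 shift [11.7 -5.   6.8] turn [0.64 1.39 0.51] F [-0.4  1.   0.5] gap 0.975 t 4.95
```

```bash
python3 -m creep '[[0,[11.7,-5,6.8],[0.6,1.4,0.5]],[0,[0,0,0],[0,0,0]]]' >/dev/null; python3 - <<'E'
from h import *
to((.4775,-.325,.055),22.3)
E
```

```text
pos [ 0.4767 -0.3241  0.0545] yawy 22.28 shift [-1.1  0.4 -0.5] turn [-0.01 -0.15 -0.02] F [ 0.3  0.4 -0.1] gap 1.004 t 5.15
```

```bash
python3 -m creep '[[255,[-0.5,0,0],[0,-0.15,0]],[255,[0,0,0],[0,0,0]],[255,[0,0,0],[0,0,0]],[255,[0,0,0],[0,0,0]],[255,[0,0,0],[0,0,0]],[255,[0,0,0],[0,0,0]]]' 40 >/dev/null; python3 - <<'E'
from h import *
to((.4775,-.325,.055),22.3)
E
```

```text
pos [ 0.4773 -0.3246  0.0543] yawy 22.27 shift [-0.4  0.1 -0.7] turn [ 0.02  0.03 -0.03] F [ 0.1 -0.4 -2.1] gap 0.601 t 5.75
```

```bash
python3 -m creep '[[255,[0,0,-8],[0,0,0]],[255,[0,0,-12],[0,0,0]],[255,[0,0,-12],[0,0,0]],[255,[0,0,-12],[0,0,0]],[255,[0,0,0],[0,0,0]]]' >/dev/null; python3 - <<'E'
from h import *
to((.4773,-.3246,.195),22.3)
E
```

```text
pos [ 0.4768 -0.3249  0.1015] yawy 22.27 shift [  0.    0.5 -93.5] turn [-0.03  0.   -0.03] F [ 0.8 -0.1 -3.4] gap 0.599 t 6.25
```

```bash
python3 -m creep '[[255,[0,0.5,-15],[0,0,0]],[255,[0,0,-18],[0,0,0]],[255,[0,0,-18],[0,0,0]],[255,[0,0,-18],[0,0,0]],[255,[0,0,-18],[0,0,0]],[255,[0,0,-6],[0,0,0]],[255,[0,0,0],[0,0,0]]]' >/dev/null; python3 - <<'E'
from h import *
to((.56,.06,.195),8)
E
```

```text
pos [ 0.4756 -0.3226  0.1978] yawy 22.27 shift [322.1 223.1   3.6] turn [-0.12 -0.19 14.27] F [-0.2  0.3 -4.2] gap 0.6 t 6.95
```

```bash
python3 -m creep '[[255,[15,10,0],[0,0,0]],[255,[25,17,0],[0,0,0]],[255,[28,19,0],[0,0,0]],[255,[28,19,0],[0,0,0]],[255,[28,19,0],[0,0,0]],[255,[28,19,0],[0,0,0]],[255,[28,19,0],[0,0,0]],[255,[28,19,0],[0,0,0]],[255,[28,19,0],[0,0,0]],[255,[28,19,0],[0,0,0]],[255,[20,14,0],[0,0,0]],[255,[10,7,0],[0,0,0]],[255,[0,0,0],[0,0,0]]]' >/dev/null; python3 - <<'E'
from h import *
to((.56,.06,.195),8)
E
```

```text
pos [0.5405 0.0519 0.1843] yawy 22.25 shift [  0.4  20.9 -11.1] turn [-1.29 -1.39 14.24] F [ 0.   0.4 -3.7] gap 0.597 t 8.25
```

Next I correct the position, turn, and take a wrist look that should hold the case and cap.

```bash
python3 -m creep '[[255,[0,15,-8],[-1.2,-1.3,2]],[255,[0,4,-3],[0,0,4]],[255,[0,0,0],[0,0,5]],[255,[0,0,0],[0,0,3]],[255,[0,0,0],[0,0,0]]]' >/dev/null; python3 - <<'E'
from h import *
to((.56,.06,.12),8)
c=cap('wrist'); cv2.imwrite('pics/w2.png',c['img'])
E
```

```text
pos [0.5557 0.0548 0.1921] yawy 7.61 shift [ 4.4  5.4 72.1] turn [-0.38 -0.1  -0.39] F [ 0.1 -1.1 -4. ] gap 0.6 t 8.75
```

View pics/w2.png

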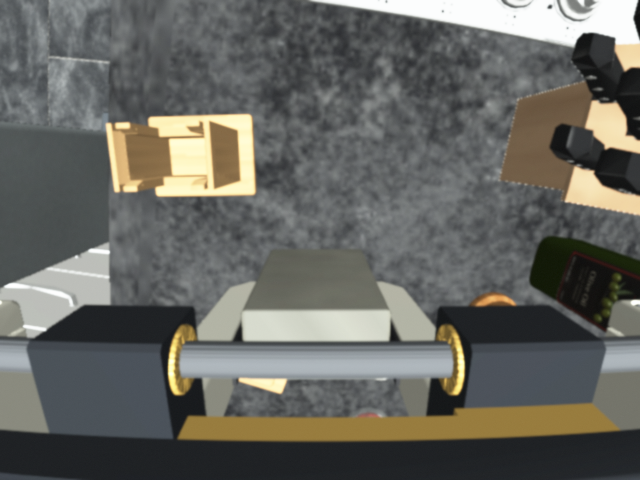

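```bash
python3 -m creep '[[255,[0,0,10],[-0.4,0,0]],[255,[0,0,22],[0,0,0]],[255,[0,0,22],[0,0,0]],[255,[0,0,22],[0,0,0]],[255,[0,0,22],[0,0,0]],[255,[0,0,20],[0,0,0]],[255,[0,0,8],[0,0,0]],[255,[0,0,0],[0,0,0]]]' >/dev/null; python3 - <<'E'
from h import *
to((.556,.055,.0423),7.6)
E
```

```text
pos [0.555  0.0487 0.0619] yawy 8.06 shift [ 6.1  1.9 19.6] turn [0.02 0.03 0.46] F [-0.3 -1.4 -3.6] gap 0.6 t 9.6
```

```bash
python3 -m creep '[[255,[0,0,8],[0,0,0]],[255,[0,0,6],[0,0,0]],[255,[0,0,3],[0,0,0]],[255,[0,0,1],[0,0,0]]]' >/dev/null; python3 - <<'E'
from h import *
to((.556,.055,.0423),7.6)
E
```

```text
pos [0.5571 0.0479 0.0452] yawy 8.09 shift [ 7.2 -0.1  2.9] turn [0.28 0.11 0.49] F [-0.2 -0.  -3.9] gap 0.601 t 10.0
```

```bash
python3 -m creep '[[255,[0,0,2],[0.2,0,0]],[255,[0,0,1],[0,0,0]],[255,[0,0,0.7],[0,0,0]]]' >/dev/null; python3 - <<'E'
from h import *
to((.556,.055,.0423),7.6)
E
```

```text
pos [0.5579 0.048  0.0424] yawy 8.12 shift [ 7.2 -0.9  0. ] turn [0.17 0.14 0.52] F [-1.4 -0.5  4. ] gap 0.6 t 10.3
```

```bash
python3 -m creep '[[0,[0,0,0],[0,0,0]],[0,[0,0,0],[0,0,0]],[0,[0,0,0],[0,0,0]],[0,[0,0,0],[0,0,0]],[0,[0,0,0],[0,0,0]],[0,[0,0,0],[0,0,0]]]' >/dev/null; python3 - <<'E'
from h import *
to((.558,.048,.17),98)
E
```

```text
pos [0.5603 0.0478 0.0447] yawy 8.13 shift [   0.    -1.2 -125.3] turn [  0.21   0.56 -89.87] F [ 0.4  0.5 -0.5] gap 0.997 t 10.9
```

```bash
python3 -m creep '[[0,[0,0,-15],[0,0,0]],[0,[0,0,-25],[0,0,0]],[0,[0,0,-30],[0,0,0]],[0,[0,0,-30],[0,0,0]],[0,[0,0,-25],[0,0,0]],[0,[0,0,0],[0,0,-8.5]],[0,[0,0,0],[0,0,-8.5]],[0,[0,0,0],[0,0,-8.5]],[0,[0,0,0],[0,0,-8.5]],[0,[0,0,0],[0,0,-8.5]],[0,[0,0,0],[0,0,-8.5]],[0,[0,0,0],[0,0,-8.5]],[0,[0,0,0],[0,0,-8.5]],[0,[0,0,0],[0,0,-8.5]],[0,[0,0,0],[0,0,-8.5]],[0,[0,0,0],[0,0,-7]],[0,[0,0,0],[0,0,0]]]' >/dev/null; python3 - <<'E'
from h import *
to((.558,.048,.20),98)
c=cap('wrist'); cv2.imwrite('pics/w3.png',c['img'])
E
```

```text
pos [0.5579 0.0482 0.1749] yawy 101.72 shift [ -0.2  -0.3 -25.1] turn [-0.2   0.41  3.72] F [-0.   0.5  0.2] gap 1.001 t 12.6
```

View pics/w3.png

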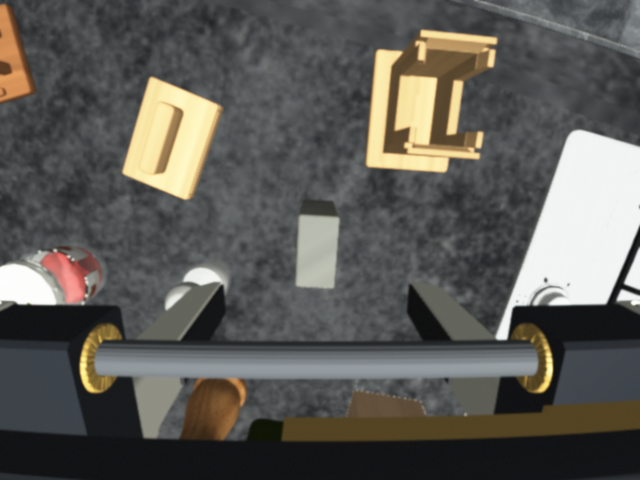

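The stone stands upright at (317,250). The cap is at (172,137) and the case at (430,105). I measure them here, using a zoomed crop for the case.

```bash
python3 - <<'E'
from h import *
c=cap('wrist'); im=c['img']; hsv=cv2.cvtColor(im,cv2.COLOR_BGR2HSV)
m=((hsv[...,1]<60)&(hsv[...,2]>135)).astype(np.uint8)*255
r=np.zeros_like(m); r[190:300,280:360]=255
print('stone');rects(c,cv2.morphologyEx(m&r,cv2.MORPH_OPEN,np.ones((3,3))),.09)
m=((hsv[...,1]>60)&(hsv[...,2]>120)&(hsv[...,0]<30)).astype(np.uint8)*255
r[:]=0; r[60:210,110:235]=255
print('cap');rects(c,m&r,.019)
f=[(377,50),(366,165),(446,171)];p=ray(c,f,.012);print('foot',p.round(4).tolist(),(p[0]+p[2])/2)
f=[(421,31),(497,38),(481,158),(404,152)];p=ray(c,f,.104);print('rim',p.round(4).tolist(),p.mean(0),np.linalg.norm(np.diff(p,axis=0),axis=1))
cv2.imwrite('pics/crop2.png',cv2.resize(im[20:180,355:505],None,fx=3.7,fy=3.7,interpolation=cv2.INTER_CUBIC))
to((.558,.048,.175),98)
E
```

```text
stone
rect px [317. 251.] xy 558.1 48.0 size 55.5 29.4 yaw 8.6
cap
rect px [170. 139.] xy 503.2 -96.7 size 91.6 69.2 yaw -11.3
foot [[0.3931, 0.0667, 0.012], [0.4895, 0.0797, 0.012], [0.4794, 0.1534, 0.012]] [0.43622291 0.11004458 0.012     ]
rim [[0.4031, 0.0815, 0.104], [0.396, 0.1291, 0.104], [0.4686, 0.1406, 0.104], [0.4758, 0.0894, 0.104]] [0.43591044 0.11016775 0.104     ] [0.04815758 0.07352038 0.05176738]
pos [0.5579 0.0483 0.1749] yawy 101.46 shift [-0.  -0.3 -0.1] turn [-0.2   0.41  3.46] F [ 0.5  0.5 -0.1] gap 1.0 t 12.7
```

View pics/crop2.png

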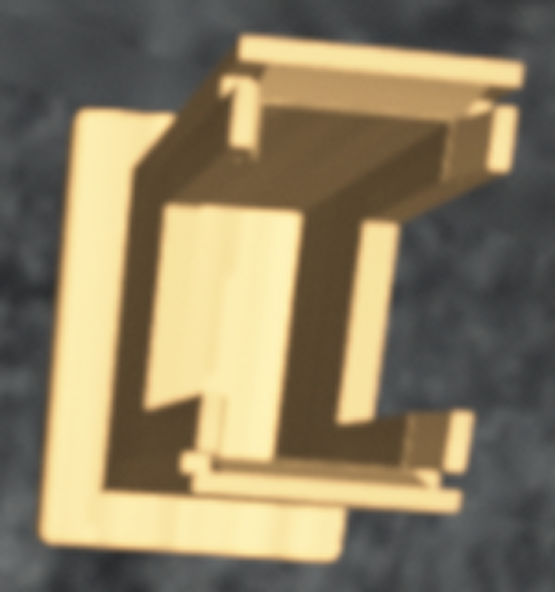

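```bash
python3 -m creep '[[0,[0,0,15],[-0.2,0.4,3]],[0,[0,0,20],[0,0,0]],[0,[0,0,20],[0,0,0]],[0,[0,0,15],[0,0,0]],[0,[0,0,0],[0,0,0]]]' >/dev/null; python3 - <<'E'
from h import *
to((.558,.048,.05),98.5)
E
```

```text
pos [0.5592 0.0482 0.1038] yawy 97.42 shift [ 1.3  0.  53.8] turn [-0.04  0.18 -1.08] F [ 0.5  0.2 -0.4] gap 0.999 t 13.2
```

```bash
python3 -m creep '[[0,[1.3,0,10],[0,0.2,-1.1]],[0,[0,0,15],[0,0,0]],[0,[0,0,15],[0,0,0]],[0,[0,0,9],[0,0,0]],[0,[0,0,0],[0,0,0]]]' >/dev/null; python3 - <<'E'
from h import *
to((.558,.048,.05),98.5)
E
```

```text
pos [0.5599 0.0477 0.0551] yawy 98.43 shift [1.8 0.6 5.1] turn [-0.11  0.21 -0.07] F [ 0.9 -0.6 -0.3] gap 1.0 t 13.7
```

```bash
python3 -m creep '[[0,[1.8,0.5,5],[-0.1,0.2,-0.1]],[0,[0,0,0],[0,0,0]],[255,[0,0,0],[0,0,0]],[255,[0,0,0],[0,0,0]],[255,[0,0,0],[0,0,0]],[255,[0,0,0],[0,0,0]],[255,[0,0,0],[0,0,0]],[255,[0,0,0],[0,0,0]],[255,[0,0,0],[0,0,0]],[255,[0,0,0],[0,0,0]]]' 40 >/dev/null; python3 - <<'E'
from h import *
to((.558,.048,.05),98.5)
E
```

```text
pos [0.56   0.0477 0.0528] yawy 98.53 shift [2.  0.6 2.8] turn [-0.08  0.28  0.03] F [-0.  -0.1 -0.6] gap 0.361 t 14.7
```

```bash
python3 -m creep '[[255,[1.6,0,2.5],[0,0,0]],[255,[0,0,0],[0,0,0]],[255,[0,0,0],[0,0,0]],[255,[0,0,0],[0,0,0]],[255,[0,0,0],[0,0,0]]]' 40 >/dev/null; python3 - <<'E'
from h import *
to((.558,.048,.05),98.5)
E
```

```text
pos [0.5599 0.048  0.052 ] yawy 98.51 shift [1.9 0.2 2. ] turn [-0.07  0.49  0.01] F [0.3 0.8 1.2] gap 0.319 t 15.2
```

```bash
python3 -m creep '[[255,[0,0,-8],[0,0,0]],[255,[0,0,-16],[0,0,0]],[255,[0,0,-20],[0,0,0]],[255,[0,0,-22],[0,0,0]],[255,[0,0,-22],[0,0,0]],[255,[0,0,-22],[0,0,0]],[255,[0,0,-22],[0,0,0]],[255,[0,0,-8],[0,0,0]],[255,[0,0,0],[0,0,0]]]' >/dev/null; python3 - <<'E'
from h import *
s=bot.state(); to((.436,.110,s['ee_pos'][2]),97.7)
c=cap('wrist'); im=c['img']; cv2.imwrite('pics/w4.png',im)
hsv=cv2.cvtColor(im,cv2.COLOR_BGR2HSV)
m=((hsv[...,1]<60)&(hsv[...,2]>135)).astype(np.uint8)*255
r=np.zeros_like(m); r[190:345,275:370]=255
z=s['ee_pos'][2]+.090-.052
for q in rects(c,cv2.morphologyEx(m&r,cv2.MORPH_OPEN,np.ones((3,3))),z):
    d=np.array(q[:2])/1000-np.array(s['ee_pos'])[:2]; T=np.array(s['tcp_rot'])[:2,:2]; print('off tool mm',T.T@d*1000)
f=[(410,100)]
E
```

```text
pos [0.553  0.0481 0.1929] yawy 98.5 shift [106.6  78.5   1. ] turn [ 0.13 -0.45  0.8 ] F [ 0.1 -0.4 -4.1] gap 0.317 t 16.1
rect px [316. 303.] xy 540.1 45.6 size 31.5 29.2 yaw 8.5
off tool mm [13.09206812 -0.56416798]
```

View pics/w4.png

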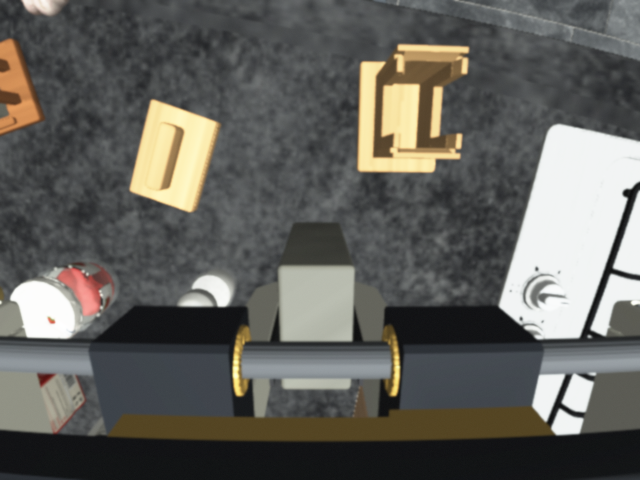

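```bash
python3 -m creep '[[255,[10,7.5,0],[0.2,-0.9,0.8]],[255,[18,13,0],[0,0,0]],[255,[18,13,0],[0,0,0]],[255,[18,13,0],[0,0,0]],[255,[18,13,0],[0,0,0]],[255,[14,10,0],[0,0,0]],[255,[7,5,0],[0,0,0]],[255,[0,0,0],[0,0,0]]]' >/dev/null; python3 - <<'E'
from h import *
s=bot.state(); to((.436,.110,.193),97.7)
c=cap('wrist'); im=c['img']; cv2.imwrite('pics/w5.png',im)
zt=s['ee_pos'][2]+.038; zb=zt-.09
T=np.array(s['tcp_rot']);print(ray(c,[(280,266),(353,266)],zt).round(4),ray(c,[(293,224),(345,224)],zb).round(4))
E
```

```text
pos [0.4293 0.1095 0.1798] yawy 97.57 shift [ -6.5  -0.4 -13.3] turn [ 0.14 -0.78 -0.13] F [ 0.2 -0.  -3.4] gap 0.317 t 16.95
[[0.4029 0.0915 0.2178]
 [0.3992 0.1192 0.2178]] [[0.4026 0.0909 0.1278]
 [0.3983 0.1235 0.1278]]
```

View pics/w5.png

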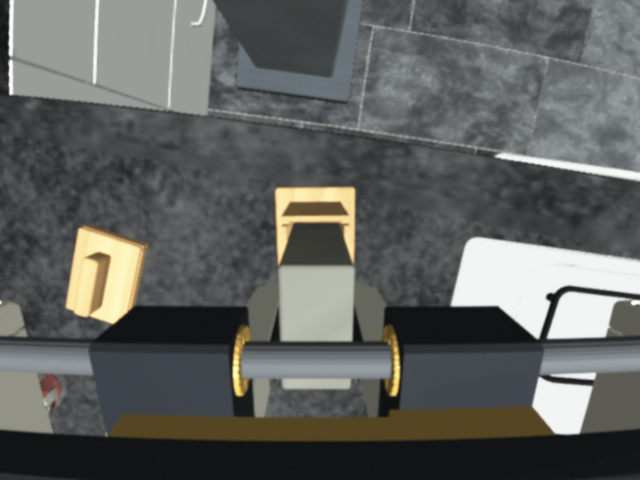

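```bash
python3 -m creep '[[255,[-7.3,-0.2,-8],[0.1,-0.9,-0.1]],[255,[0,0,0],[0,0,0]]]' >/dev/null; python3 - <<'E'
from h import *
s=bot.state(); to((.4368,.1102,.183),97.7)
c=cap('wrist'); im=c['img']
y=np.radians(7.7);A=np.array([[np.cos(y),-np.sin(y)],[np.sin(y),np.cos(y)]])
P=[np.r_[A@v+(.436,.110),.012] for v in ((-.05,-.038),(-.05,.038))]+[np.r_[A@v+(.436,.110),.104] for v in ((-.037,-.024),(-.037,.024))]
q=proj(c,P); print(q.round(1))
zt=s['ee_pos'][2]+.038
v=im.copy()
for a in q: cv2.circle(v,tuple(int(round(t)) for t in a),1,(0,0,255),-1)
cv2.imwrite('pics/w6.png',cv2.resize(v[160:320,240:400],None,fx=3.7,fy=3.7,interpolation=cv2.INTER_CUBIC))
E
```

```text
pos [0.4395 0.1094 0.1881] yawy 97.64 shift [2.6 1.2 5. ] turn [-0.01  0.26 -0.06] F [ 0.7  1.1 -3.4] gap 0.32 t 17.2
[[277.9 172.9]
 [357.5 172.8]
 [284.4 198.2]
 [352.1 198.2]]
```

View pics/w6.png

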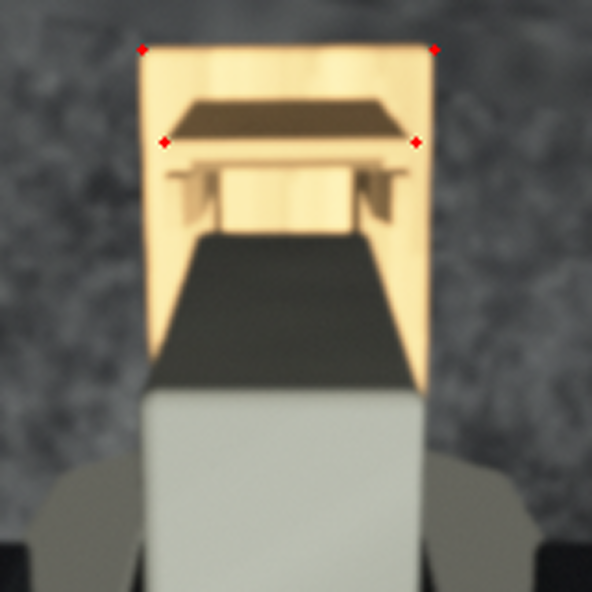

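```bash
python3 - <<'E'
from h import *
s=bot.state(); c=cap('wrist')
f=lambda P:[(240+(x+.5)/3.7-.5,160+(y+.5)/3.7-.5) for x,y in P]
zt=s['ee_pos'][2]+.038
y=np.radians(7.7);A=np.array([[np.cos(y),-np.sin(y)],[np.sin(y),np.cos(y)]])
for n,P,z,l in [('foot',[(141,46),(432,45)],.012,.05),('rim',[(170,138),(411,138)],.104,.037),('sbot',[(203,234),(362,234)],zt-.09,.028),('stop',[(147,390),(418,390)],zt,.028)]:
    p=ray(c,f(P),z)[:,:2]; d=p[1]-p[0]; print(n,(p.mean(0)+A@(l,0)).round(4),np.linalg.norm(d).round(4),np.degrees(np.arctan2(d[1],d[0])).round(1)-90)
to((.4368,.1102,.183),97.7,s)
E
```

```text
foot [0.4341 0.1092] 0.0749 7.799999999999997
rim [0.4341 0.1097] 0.0461 7.700000000000003
sbot [0.4379 0.1087] 0.027 7.599999999999994
stop [0.4371 0.1086] 0.028 7.700000000000003
pos [0.4387 0.1093 0.1874] yawy 97.63 shift [1.8 1.2 4.4] turn [-0.    0.15 -0.07] F [-0.5  1.  -4.3] gap 0.323 t 17.25
```

```bash
python3 -m creep '[[255,[2.5,1,4],[0,0.1,0]],[255,[0.3,0,8],[0,0,0]],[255,[0.3,0,8],[0,0,0]],[255,[0,0,2],[0,0,0]]]' >/dev/null; python3 - <<'E'
from h import *
to((.4359,.1102,.150),97.7)
E
```

```text
pos [0.4349 0.1094 0.1629] yawy 97.57 shift [-1.1  0.7 12.9] turn [ 0.01 -0.06 -0.13] F [-0.7  0.4 -3.9] gap 0.317 t 17.7
```

```bash
python3 -m creep '[[255,[-1,0.7,0],[0,0,-0.1]],[255,[0,0,2],[0,0,0]]]' >/dev/null; python3 - <<'E'
from h import *
to((.4359,.1102,.150),97.7)
E
python3 -m creep '[[255,[0,0,5],[0,0,0]],[255,[0,0,4],[0,0,0]],[255,[0,0,4],[0,0,0]]]' >/dev/null;python3 - <<'E'
from h import *
to((.4359,.1102,.150),97.7)
E
```

```text
pos [0.4355 0.1103 0.1601] yawy 97.67 shift [-0.4 -0.1 10.1] turn [ 0.02 -0.14 -0.03] F [-0.1 -0.2 -2.7] gap 0.322 t 17.9
pos [0.436  0.1103 0.1466] yawy 97.68 shift [ 0.2 -0.1 -3.4] turn [ 0.01 -0.05 -0.02] F [ 0.3  0.5 -4. ] gap 0.319 t 18.2
```

Below the chamfer with no contact force, so I keep lowering.

```bash
python3 -m creep '[[255,[0,0,6],[0,0,0]],[255,[0,0,6],[0,0,0]],[255,[0,0,6],[0,0,0]]]' >/dev/null; python3 - <<'E'
from h import *
to((.4359,.1102,.064),97.7)
E
python3 -m creep '[[255,[0,0,6],[0,0,0]],[255,[0,0,7],[0,0,0]],[255,[0,0,7],[0,0,0]]]' >/dev/null;python3 - <<'E'
from h import *
to((.4359,.1102,.064),97.7)
E
```

```text
pos [0.4362 0.1103 0.1273] yawy 97.68 shift [ 0.3 -0.1 63.3] turn [ 0.01 -0.02 -0.02] F [-0.7 -0.5 -4.2] gap 0.32 t 18.5
pos [0.4362 0.1103 0.1055] yawy 97.68 shift [ 0.3 -0.1 41.5] turn [ 0.01 -0.03 -0.02] F [-0.3 -0.2 -3.8] gap 0.32 t 18.8
```

```bash
python3 -m creep '[[255,[0,0,8],[0,0,0]],[255,[0,0,8],[0,0,0]],[255,[0,0,8],[0,0,0]],[255,[0,0,5],[0,0,0]]]' >/dev/null; python3 - <<'E'
from h import *
to((.4359,.1102,.064),97.7)
E
python3 -m creep '[[255,[0,0,4],[0,0,0]],[255,[0,0,3],[0,0,0]]]' >/dev/null;python3 - <<'E'
from h import *
to((.4359,.1102,.064),97.7)
E
```

```text
pos [0.4359 0.1103 0.0734] yawy 97.68 shift [ 0.  -0.1  9.4] turn [ 0.01 -0.06 -0.02] F [ 0.1  0.1 -4.2] gap 0.317 t 19.2
pos [0.4359 0.1103 0.0654] yawy 97.68 shift [ 0.  -0.1  1.4] turn [ 0.02 -0.09 -0.02] F [ 0.4 -0.9 -3.7] gap 0.322 t 19.4
```

```bash
python3 -m creep '[[255,[0,0,1],[0,0,0]],[255,[0,0,1],[0,0,0]]]' >/dev/null; python3 - <<'E'
from h import *
to((.4359,.1102,.064),97.7)
E
python3 -m creep '[[255,[0,0,0.8],[0,0,0]]]' >/dev/null;python3 - <<'E'
from h import *
to((.4359,.1102,.064),97.7)
E
```

```text
pos [0.436  0.1103 0.064 ] yawy 97.68 shift [ 0.1 -0.1 -0. ] turn [ 0.01 -0.09 -0.02] F [-6.6 -0.5 18.7] gap 0.318 t 19.6
pos [0.436  0.1103 0.0641] yawy 97.7 shift [ 0.1 -0.1  0.1] turn [ 0.   -0.08 -0.  ] F [-2.9 -0.4  3.3] gap 0.32 t 19.7
```

```bash
python3 -m creep '[[0,[0,0,0],[0,0,0]],[0,[0,0,0],[0,0,0]],[0,[0,0,0],[0,0,0]],[0,[0,0,0],[0,0,0]],[0,[0,0,0],[0,0,0]],[0,[0,0,0],[0,0,0]],[0,[0,0,0],[0,0,0]]]' >/dev/null; python3 - <<'E'
from h import *
to((.4359,.1102,.064),97.7)
E
```

```text
pos [0.4386 0.1103 0.066 ] yawy 97.7 shift [2.7 0.2 2. ] turn [-0.04  0.26 -0.  ] F [-0.1  0.1  0.7] gap 0.872 t 20.4
```

```bash
python3 -m creep '[[0,[2.5,0,-10],[0,0,0]],[0,[0,0,-20],[0,0,0]],[0,[0,0,-25],[0,0,0]],[0,[0,0,-25],[0,0,0]],[0,[0,0,-25],[0,0,0]],[0,[0,0,-25],[0,0,0]],[0,[0,0,0],[0,0,6.5]],[0,[0,0,0],[0,0,7.5]],[0,[0,0,0],[0,0,6.5]],[0,[0,0,0],[0,0,0]]]' >/dev/null; python3 - <<'E'
from h import *
to((.503,-.097,.2),78.7)
E
```

```text
pos [0.4332 0.11   0.2077] yawy 76.49 shift [-116.2 -184.9    8.2] turn [ 0.07  0.4  -2.21] F [-0.7  0.8  1.2] gap 1.008 t 21.4
```

```bash
python3 -m creep '[[0,[-12,-19,0],[0,0.4,0]],[0,[-19,-30,0],[0,0,0]],[0,[-19,-30,0],[0,0,0]],[0,[-19,-30,0],[0,0,0]],[0,[-19,-30,0],[0,0,0]],[0,[-15,-24,0],[0,0,-1]],[0,[-12,-19,0],[0,0,-1]],[0,[0,0,0],[0,0,0]]]' >/dev/null; python3 - <<'E'
from h import *
to((.503,-.097,.2),78.7)
c=cap('wrist'); im=c['img']; hsv=cv2.cvtColor(im,cv2.COLOR_BGR2HSV)
m=((hsv[...,1]>60)&(hsv[...,2]>120)&(hsv[...,0]<30)).astype(np.uint8)*255
m[320:]=0; m=cv2.morphologyEx(m,cv2.MORPH_OPEN,np.ones((3,3)))
rects(c,m,.019,1000)
cv2.imwrite('pics/w7.png',im)
E
```

```text
pos [ 0.5058 -0.0996  0.2104] yawy 80.37 shift [ 3.2  2.1 10.4] turn [0.12 0.07 1.67] F [-0.6 -0.1 -0.1] gap 0.999 t 22.2
rect px [133. 217.] xy 467.6 -299.8 size 116.2 81.6 yaw -67.5
rect px [577. 151.] xy 472.8 173.2 size 74.0 25.3 yaw -81.9
rect px [508. 110.] xy 431.4 134.8 size 137.7 99.6 yaw -81.8
```

View pics/w7.png

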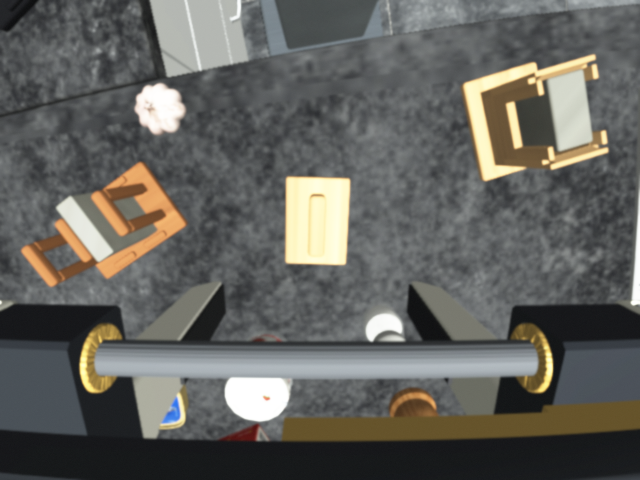

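The cap lies at (317,221) with its bar at (317,225), the stone is in the case (570,110), and the thin stone is in the rack (100,225).

```bash
python3 - <<'E'
from h import *
c=cap('wrist'); im=c['img']; hsv=cv2.cvtColor(im,cv2.COLOR_BGR2HSV)
m=((hsv[...,1]>50)&(hsv[...,2]>110)&(hsv[...,0]<40)).astype(np.uint8)*255
r=np.zeros_like(m); r[165:275,270:365]=255
print(hsv[190,295]); rects(c,m&r,.019,500)
p=ray(c,[(286,177),(350,178),(346,265),(286,264)],.019);print(p.mean(0),p.round(4).tolist())
d=p[3]-p[0]+p[2]-p[1];print(np.degrees(np.arctan2(d[1],d[0])))
p=ray(c,[(309,194),(326,194),(326,256),(308,256)],.047);print('bar',p.mean(0),np.linalg.norm(p[2]-p[1]),np.linalg.norm(p[1]-p[0]))
to((.503,-.097,.2),78.7)
E
```

```text
[ 25  62 254]
rect px [315. 221.] xy 502.5 -98.6 size 92.9 66.3 yaw -11.0
[ 0.50247885 -0.09665026  0.019     ] [[0.4519, -0.1195, 0.019], [0.4636, -0.0566, 0.019], [0.5531, -0.0739, 0.019], [0.5413, -0.1366, 0.019]]
-10.88559404347981
bar [ 0.50052971 -0.09623278  0.047     ] 0.06009295318450018 0.015837005157927242
pos [ 0.5048 -0.0971  0.2103] yawy 80.36 shift [ 1.8 -0.3 10.3] turn [0.19 0.   1.66] F [0.1 0.4 0.8] gap 0.998 t 22.3
```

```bash
python3 -m creep '[[0,[3,-0.5,15],[0.2,0,1.4]],[0,[0,0,25],[0,0,0]],[0,[0,0,28],[0,0,0]],[0,[0,0,28],[0,0,0]],[0,[0,0,25],[0,0,0]],[0,[0,0,15],[0,0,0]],[0,[0,0,0],[0,0,0]]]' >/dev/null; python3 - <<'E'
from h import *
to((.5015,-.097,.026),79)
E
```

```text
pos [ 0.4991 -0.0871  0.0729] yawy 79.81 shift [-4.  -9.4 46.9] turn [0.12 0.1  0.81] F [-0.1  0.  -0.1] gap 1.002 t 23.0
```

```bash
python3 -m creep '[[0,[-4,-9.4,10],[0.1,0.1,0.8]],[0,[0,0,15],[0,0,0]],[0,[0,0,10],[0,0,0]],[0,[0,0,4],[0,0,0]],[0,[0,0,0],[0,0,0]]]' >/dev/null; python3 - <<'E'
from h import *
to((.5015,-.097,.026),79)
E
```

```text
pos [ 0.5039 -0.0973  0.0354] yawy 79.16 shift [ 2.5 -0.2  9.4] turn [-0.07  0.32  0.16] F [-0.7  0.1 -0.5] gap 0.998 t 23.5
```

```bash
python3 -m creep '[[0,[2.5,-0.2,6],[-0.1,0.3,0]],[0,[0,0,4],[0,0,0]],[255,[0,0,0],[0,0,0]],[255,[0,0,0],[0,0,0]],[255,[0,0,0],[0,0,0]],[255,[0,0,0],[0,0,0]],[255,[0,0,0],[0,0,0]],[255,[0,0,0],[0,0,0]],[255,[0,0,0],[0,0,0]],[255,[0,0,0],[0,0,0]],[255,[0,0,0],[0,0,0]],[255,[0,0,0],[0,0,0]],[255,[0,0,0],[0,0,0]],[255,[0,0,0],[0,0,0]],[255,[0,0,0],[0,0,0]]]' 40 >/dev/null; python3 - <<'E'
from h import *
to((.5015,-.097,.026),79)
E
```

```text
pos [ 0.5028 -0.0978  0.0266] yawy 79.16 shift [1.4 0.5 0.6] turn [-0.01  0.21  0.16] F [ 0.2 -0.9 -1. ] gap 0.171 t 25.0
```

```bash
python3 -m creep '[[255,[0,0,-10],[0,0.2,0]],[255,[0,0,-20],[0,0,0]],[255,[0,0,-25],[0,0,0]],[255,[0,0,-28],[0,0,0]],[255,[0,0,-28],[0,0,0]],[255,[0,0,-28],[0,0,0]],[255,[0,0,-22],[0,0,0]],[255,[0,0,0],[0,0,-5]],[255,[0,0,0],[0,0,-6]],[255,[0,0,0],[0,0,-5]],[255,[0,0,0],[0,0,-2]],[255,[0,0,0],[0,0,0]]]' >/dev/null; python3 - <<'E'
from h import *
to((.436,.110,.2),97.7)
E
```

```text
pos [ 0.5004 -0.0965  0.2005] yawy 97.86 shift [ 35.6 213.4   0.8] turn [ 0.07 -0.15  0.16] F [-1.1 -0.5 -0.3] gap 0.169 t 26.2
```

```bash
python3 -m creep '[[255,[3,15,0],[0,0,0]],[255,[4,25,0],[0,0,0]],[255,[5,30,0],[0,0,0]],[255,[5,30,0],[0,0,0]],[255,[5,30,0],[0,0,0]],[255,[5,30,0],[0,0,0]],[255,[4,25,0],[0,0,0]],[255,[3,15,0],[0,0,0]],[255,[0,0,0],[0,0,0]]]' >/dev/null; python3 - <<'E'
from h import *
to((.436,.110,.2),97.7)
c=cap('wrist'); cv2.imwrite('pics/w8.png',c['img'])
E
```

```text
pos [0.431  0.1106 0.2016] yawy 97.2 shift [-4.9 -1.2  1.6] turn [ 0.31 -0.36 -0.5 ] F [ 0.2  0.2 -1.6] gap 0.167 t 27.1
```

View pics/w8.png

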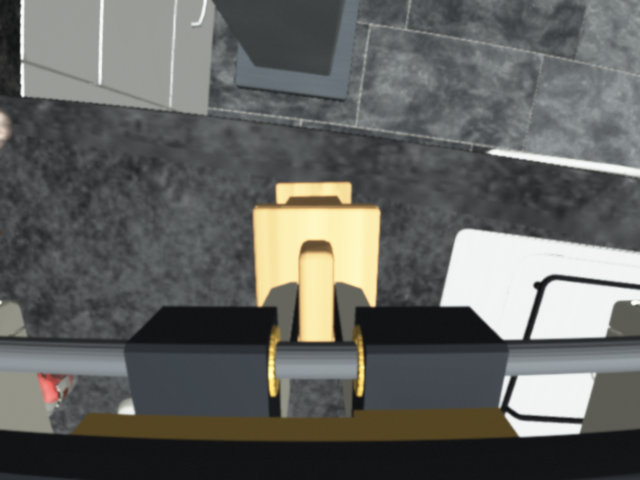

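The held cap's front plate edge runs (254,208)–(380,208), level and square with the case foot edge at (277–352,183).

```bash
python3 - <<'E'
from h import *
s=bot.state(); c=cap('wrist')
y=np.radians(7.3);A=np.array([[np.cos(y),-np.sin(y)],[np.sin(y),np.cos(y)]])
for n,P,z,l in [('foot',[(277,183),(352,183)],.012,.05),('cap',[(254,208),(380,208)],s['ee_pos'][2]-.0076,.045)]:
    p=ray(c,P,z)[:,:2]; d=p[1]-p[0]; print(n,(p.mean(0)+A@(l,0)).round(4),np.linalg.norm(d).round(4),np.degrees(np.arctan2(d[1],d[0])).round(1)-90)
to((.4355,.1102,.17),97.7,s)
E
```

```text
foot [0.4368 0.1095] 0.075 7.200000000000003
cap [0.4315 0.1099] 0.0628 7.200000000000003
pos [0.4314 0.1098 0.2016] yawy 97.2 shift [-4.3 -0.2 31.6] turn [ 0.28 -0.35 -0.5 ] F [ 0.6  0.6 -1.5] gap 0.171 t 27.15
```

```bash
python3 -m creep '[[255,[-4.6,-0.2,10],[0.3,-0.35,-0.5]],[255,[0,0,15],[0,0,0]],[255,[0,0,12],[0,0,0]],[255,[0,0,5],[0,0,0]],[255,[0,0,0],[0,0,0]]]' >/dev/null; python3 - <<'E'
from h import *
to((.4358,.1102,.1186),97.7)
E
```

```text
pos [0.4385 0.1057 0.1591] yawy 97.35 shift [ 2.2  5.  40.5] turn [-0.18  0.15 -0.35] F [ 1.1  1.  -1.8] gap 0.17 t 27.7
```

```bash
python3 -m creep '[[255,[2.2,5,8],[-0.2,0.2,-0.4]],[255,[0,0,8],[0,0,0]],[255,[0,0,3],[0,0,0]]]' >/dev/null; python3 - <<'E'
from h import *
to((.4358,.1102,.1186),97.7)
E
```

```text
pos [0.4367 0.1099 0.14  ] yawy 97.68 shift [ 0.9  0.4 21.4] turn [ 0.01  0.07 -0.02] F [ 0.1  0.4 -1.6] gap 0.167 t 28.0
```

```bash
python3 -m creep '[[255,[0.7,0.3,4],[0,0,0]],[255,[0,0,4],[0,0,0]],[255,[0,0,4],[0,0,0]],[255,[0,0,3],[0,0,0]]]' >/dev/null; python3 - <<'E'
from h import *
to((.4358,.1102,.1186),97.7)
E
python3 -m creep '[[255,[0,0,3],[0,0,0]],[255,[0,0,2],[0,0,0]]]' >/dev/null; python3 - <<'E'
from h import *
to((.4358,.1102,.1186),97.7)
E
```

```text
pos [0.4361 0.1103 0.1239] yawy 97.7 shift [ 0.3 -0.   5.3] turn [0.  0.1 0. ] F [ 0.1  1.2 -1.9] gap 0.168 t 28.4
pos [0.4361 0.1103 0.1185] yawy 97.7 shift [ 0.3 -0.  -0.1] turn [0.  0.1 0. ] F [-6.5 -0.7 28.3] gap 0.167 t 28.6
```

Contact at 0.1185, as computed (0.1186), so the cap is seated. I open and rise.

```bash
python3 -m creep '[[255,[0,0,0],[0,0,0]],[0,[0,0,0],[0,0,0]],[0,[0,0,0],[0,0,0]],[0,[0,0,0],[0,0,0]],[0,[0,0,0],[0,0,0]],[0,[0,0,0],[0,0,0]],[0,[0,0,-12],[0,0,0]],[0,[0,0,-20],[0,0,0]],[0,[0,0,-20],[0,0,0]],[0,[0,0,-25],[0,0,0]],[0,[0,0,-20],[0,0,0]],[0,[0,0,0],[0,0,0]],[0,[0,0,0],[0,0,0]]]' >/dev/null; python3 - <<'E'
from h import *
to((.436,.11,.22),97.7)
c=cap('wrist'); cv2.imwrite('pics/w9.png',c['img'])
t=cap('top'); hsv=cv2.cvtColor(t['img'],cv2.COLOR_BGR2HSV)
v=t['img'].copy(); cv2.imwrite('pics/t9.png',v)
im=c['img']; hsv=cv2.cvtColor(im,cv2.COLOR_BGR2HSV)
m=((hsv[...,1]>50)&(hsv[...,2]>110)&(hsv[...,0]<40)).astype(np.uint8)*255
m[305:]=0; m[:,:200]=0; m[:,450:]=0
rects(c,m,.111,500)
E
```

```text
pos [0.4359 0.1102 0.2184] yawy 97.7 shift [-0.1 -0.2 -1.6] turn [ 0.   0.1 -0. ] F [ 0.3 -0.7  0.2] gap 1.001 t 29.9
rect px [316. 236.] xy 430.6 109.0 size 101.8 65.5 yaw 7.6
```

```bash
python3 -c "
from h import *
print(bot.close_job())"
```

```text
the job is handed in; nothing more can be done
None
```

The thick whetstone is in the case with the cap on, and the job was handed in at about 30 s of the 72 s allowed. It reports no verdict, so I have only my own checks to go on.

**What I did**
- I lifted the stone from the wooden rack by its narrow faces and stood it on the bare worktop.
- I let go, regripped it by the broad faces and lowered it into the case until it touched bottom. The tool was then at 0.064 m, as computed.
- I set the cap on and released it.

**Last checks**
- **Stone:** it came down on the case floor with no jamming on the way. A wrist picture then showed it in the case, and the thin stone still in its rack.
- **Cap:** it made contact at a tool height of 0.1185 m against 0.1186 m computed. After release the mask gave a width of 65.5 mm (64 expected) and a yaw of 7.6° against about 7.7° for the case.

**What failed or disagreed**
- **First grasp:** it drifted about 9 mm off centre, so I reopened and regripped before lifting.
- **Case position:** my readings of its x differed by about 3 mm (0.434 to 0.437 m), and I used about 0.436.
- **Cap length:** the final mask measured 101.8 mm instead of 90, because it also took in the case foot. Its centre, about 0.436 m in x, is inferred from the far edge only.
- **Final view:** the last picture could not be viewed because the 12-picture limit was reached. The end state is confirmed by numbers only, and I did not measure the bystanders again.

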